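# Fetch a mixing cup from behind the bottles

### The arm

A 6-joint arm with a two-finger parallel gripper is mounted at the origin on the work surface. World frame = base frame: x ahead of the robot, y to its left, z up, the work surface at z = 0. Lengths are in mm, angles in rad, forces in N, time in s.
With the tool pointing down it reaches from about 275 to 750 mm from the base axis. Payload 10.2 kg.
Tool frame: the origin (TCP) lies between the finger pads; the fingertips stand 14 mm ahead of it and the grasp point (between the pads) lies 5 mm behind it (tip_reach is the distance from the TCP to the fingertips, in mm); z points along the fingers, y is the line along which they close (so a half turn about z gives the same grasp; the last joint's range is limited). The gripper opens to 85 mm and grips with 20 to 120 N. Pads are 22 mm wide; open, the fingers measure 114 mm over their backs; the gripper's body (76 mm by 85 mm) begins 54 mm behind the grasp point. The pads swing forward as they close: fully open they stand 13 mm farther back than shut.
Start: joints at [0.942, 0.313, 1.498, -0, 1.331, -0.223], TCP at [207.259, 482.364, 245.294] pointing down, gripper open.
Joint ranges: [-2.94, 2.94], [-0.97, 2.17], [0.19, 2.56], [-1.23, 4.37], [0.02, 3.11], [-2.88, 2.88]. Speed limits (rad/s): [2.39, 2.39, 3.01, 3.14, 3.14, 3.14].

### API

Orientations are given as a unit quaternion [w, x, y, z].
In Python, from rig import * gives the robot as it stands.
- The arm moves only by the tool arm_command, never from a script. Its argument "steps" is a list that holds one entry, the list of rows, each a list of 7 numbers: the opening, from 0 (shut) to 1 (fully open), then the shift along the tool's x, y, z each as a share of 0.05 m, from -1 to 1, then the turn, a rotation vector about the tool's x, y, z each as a share of 0.15 rad, from -1 to 1. A call has 1 to 8 rows; each row shifts and turns the commanded pose from where the row before left it, along the tool's axes as they then stand; what a row does not reach is not made up. A row lasts 1/8 s, in which the tool goes at most 62.5 mm and 10.7 degrees, less where a joint would pass 70% of its speed; a pose out of reach is approached as far as the arm can. A call with a number of a shift or a turn outside -1 to 1 is refused whole. A call with a gripper value outside its range is refused whole. The fingers move at their own pace and stop on an object; "squeeze" is the grip in N (left out, the last holds). Time passes only in rows, so rows that do not move let the fingers close. It gives the time, the measured TCP pose, the force, the opening and the grip force at its end, in the units of the state.
- sense(): the state, without advancing time (a new reading comes with each control period).
- capture(name): name is "scene" or "top" or "wrist"; returns the picture (384x512x3 uint8, red, green, blue); there is no depth.
- get_calibration(name): a dict with "intrinsics" (3x3 intrinsics, pixels), "rvec" (rotation vector, rad) and "tvec" (3), from world to camera coordinates, as OpenCV has them; the wrist camera has in their place "T_tool_cam" (4x4, takes a point from camera to tool coordinates, whose origin is the TCP and whose axes are the flange's). Camera axes: x right, y down, z forward; pixel columns grow to the right and rows downward; lengths in mm; the calibration is good to about 2 mm. The wrist camera is an equidistant fisheye: a pixel r from the principal point sees the ray r / f radians off the axis. A picture is of the moment at which its call begins: read the wrist's pose just before it. get_calibration takes no time and is no camera call.
- finish_job(): hands the job in; it is judged then, once.
The state is a dict: "time_s": time; "joints": joint angles; "dq": joint speeds; "tau": joint torques, N m; "eef_pos": TCP position; "ee_rot": TCP orientation; "force": force on the tool from outside, world axes, zero at the start; "wrist_torque": the same for the moment, N m; "grip_width": opening from 0.0 (shut) to 1.0 (fully open); "grip_force": force on a finger pad.
Only numpy, scipy, OpenCV 4.12 (cv2) and the standard library are available. Lean on these libraries where they do the work, as an engineer would, in place of code of your own. Each camera call takes 0.05 s, during which the arm holds its last target. There are 200 camera calls.

### The job

I am about to weigh out epoxy and need one clean mixing cup on the scale. Stand the three bottles that crowd the cups in the plywood caddy upright in the aluminium drip tray, then take just the top cup off the nested stack, leaving the cups under it in their place, and stand it upright in the middle of the scale's pan. When the cup is on the scale, put every bottle back upright on the very ring it came from, and never let a bottle fall over.

Things in the scene. Friction and masses are not known exactly. Their poses are not given: they have to be found in the camera images.
- amber_bottle: Amber glass bottle, white label with a black stripe, black cap. 185 mm tall: round body 64 mm in diameter up to 140 mm, shoulder, cap 38 mm in diameter from 158 to 185 mm above the foot. About 0.4 kg. Origin: centre of its underside, z up. Starts on one of the three large rings of the caddy (which one changes). The cap can be gripped from above while the neighbours still stand.
- white_bottle: White plastic bottle, red stripe, red screw cap. Sizes, mass and origin as the amber bottle. Starts on another of the three large rings of the caddy.
- blue_tin: The third bottle: a round blue tin, yellow stripe, yellow screw cap. Sizes, mass and origin as the amber bottle, with seams 67 mm in diameter at foot and shoulder. Starts on another of the three large rings of the caddy.
- top_cup: Top one of the nested pale plastic mixing cups. Round, open, 50 mm tall, foot 40 mm wide, upright rim band 61 mm in outer diameter from 40 to 50 mm height; inner floor 16 mm up; 22 g. Origin: centre of its underside, z up. Sits loosely, its foot 32 mm above the foot of the stack. The next cup's rim, equally wide, ends 16 mm below the top rim: grip only the top 12 mm or so.
- cup_stack: The two nested cups that stay in the caddy, one loose piece of 50 g: 66 mm tall, foot 40 mm, rim bands 61 mm in diameter. Origin: centre of its underside, z up. Stands on the small ring of the caddy, the top cup nested in it.
- caddy: Fixed plywood caddy, open on top, 210 (x) by 250 mm (y), walls 45 mm high, floor 9 mm up. Origin: centre of its underside; x points roughly away from the robot. White rings on the floor, centres (x, y) mm: cups (40, -30); bottles (40, 46), (-26, -68), (-26, 8), with 12 mm between neighbours. A tape roll (24 mm high) at (-49, 82) and a screw pot (31 mm high) at (72, -96) lie in it too.
- drip_tray: The side area: fixed shallow aluminium drip tray, 280 mm (x, pointing roughly away from the robot) by 160 mm (y), rim 18 mm high, floor 4 mm up. Origin: centre of its underside. Lies left or right of the caddy, the scale on the other side. Empty at the start.
- scale: Fixed grey bench scale with a square stainless pan, 150 x 150 mm; the pan's top is 45 mm above the bench and does not move. Origin: on the bench below the middle of the pan. Its display panel, lower than the pan, reaches 123 mm out to -x, towards the robot.
Things that resemble listed ones, but are neither listed nor needed, are in the scene too. Leave any red look-alike of the top_cup alone.

How it is judged:
By the outcome, as a careful person would: the job done as asked, in the order asked, and still so for the second after the job is handed in, with the robot touching nothing.
It also fails if it takes over 144 s, if anything falls off the work surface, if the arm or the gripper's body presses on something with over 40 N, if the wrist force passes 120 N, or if a joint passes its speed limit or range.

## Working session

There is one attempt and no reset: what is moved stays moved. The work goes in short steps, Python scripts to look and compute and a tool call to move; the robot and the scene stay as the last step left them, time stands still between calls to the robot, and variables do not carry over. Pictures are saved under pics/ and viewed, at most 14 in all, crops included, and the job is handed in when it is done.

Besides the shell and the picture viewer there is one more tool, called after "Call:" as name(argument=value, ...), one argument or row to a line, values as JSON. arm_command: Moves the arm, as the interface text tells. Its arguments: {"type":"object","properties":{"steps":{"type":"array"},"squeeze":{"type":"number"}},"required":["steps"]}

```bash
mkdir -p pics; ls; cat > h.py <<'E'
from rig import *
import numpy as np, cv2
from scipy.spatial.transform import Rotation as R
def snap(n,f,crop=None,k=1):
    im=capture(n)
    cv2.imwrite('pics/raw_'+f,im[...,::-1])
    if crop: im=im[crop[1]:crop[3],crop[0]:crop[2]]
    if k!=1: im=cv2.resize(im,None,fx=k,fy=k,interpolation=cv2.INTER_CUBIC)
    cv2.imwrite('pics/'+f,im[...,::-1])
def ray(n,u,v):
    c=get_calibration(n);K=np.array(c['intrinsics'],float)
    d=np.linalg.inv(K)@[u,v,1]
    Rm=cv2.Rodrigues(np.array(c['rvec'],float))[0];t=np.array(c['tvec'],float).ravel()
    return -Rm.T@t, Rm.T@d
def at(n,u,v,z):
    o,d=ray(n,u,v);return o+d*(z-o[2])/d[2]
def proj(n,P):
    c=get_calibration(n)
    return cv2.projectPoints(np.array(P,float).reshape(-1,3),np.array(c['rvec'],float),np.array(c['tvec'],float),np.array(c['intrinsics'],float),None)[0].reshape(-1,2)
E
python3 - <<'E'
from h import *
s=sense();print(s)
for n in('top','scene'):
    c=get_calibration(n);print(n,c,ray(n,256,192)); snap(n,n+'0.png',k=1.5)
print(get_calibration('wrist'))
E
```

```text
pics
{'time_s': 0.0, 'joints': array([ 9.41603491e-01,  3.13479599e-01,  1.49845078e+00, -1.63678264e-05,
        1.33102755e+00, -2.23375376e-01]), 'dq': array([-0.00013241, -0.00056396,  0.00026391, -0.00084165, -0.00108006,
        0.00020527]), 'tau': array([-1.16257248e-03, -4.12257600e+01, -2.59740025e+01, -2.47921498e-04,
        4.12830646e-03,  2.85353565e-06]), 'eef_pos': array([207.10604191, 482.15065461, 244.71477372]), 'ee_rot': array([-2.75027319e-04,  2.01517279e-01,  9.79484722e-01, -6.24834913e-04]), 'force': array([-0.67335194, -0.07339848, -0.02715369]), 'wrist_torque': array([0.04551561, 0.03778041, 0.00504012]), 'grip_force': 0.0, 'grip_width': 0.9971169247058055}
top {'intrinsics': array([[403.54570982,   0.        , 259.06493919],
       [  0.        , 403.54570982, 198.5814587 ],
       [  0.        ,   0.        ,   1.        ]]), 'rvec': array([ 2.13386766, -2.17657086,  0.10715647]), 'tvec': array([ 20.50533644, 552.00883537, 863.17657383])} (array([449.97178172,  -2.93783486, 920.71971063]), array([ 0.1306926 ,  0.02122726, -0.99135892]))
scene {'intrinsic
[... 205 characters left out ...]
421797]), 'tvec': array([ -48.43806109, -271.90833825, 1773.43586308])} (array([1583.7928837 ,  -77.10092173,  840.83928312]), array([-0.80219855,  0.06688398, -0.59331386]))
{'intrinsics': array([[297.31863964,   0.        , 255.18688612],
       [  0.        , 297.31863964, 195.47848897],
       [  0.        ,   0.        ,   1.        ]]), 'T_tool_cam': array([[ 8.02733330e-04, -9.52248275e-01, -3.05323726e-01,
         7.73769565e+01],
       [ 9.99999672e-01,  7.98168810e-04,  1.39780142e-04,
        -9.82909171e-01],
       [ 1.10594476e-04, -3.05323738e-01,  9.52248603e-01,
        -1.27710401e+02],
       [ 0.00000000e+00,  0.00000000e+00,  0.00000000e+00,
         1.00000000e+00]])}
```

View pics/top0.png

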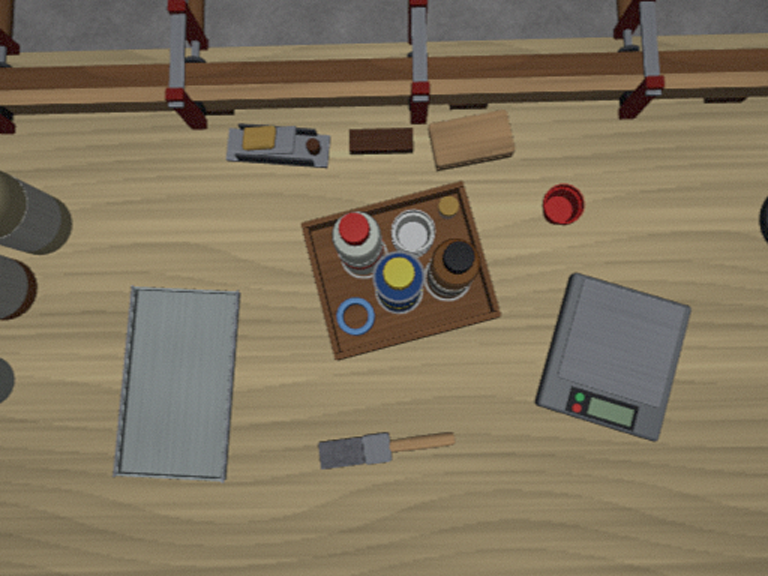

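View pics/scene0.png

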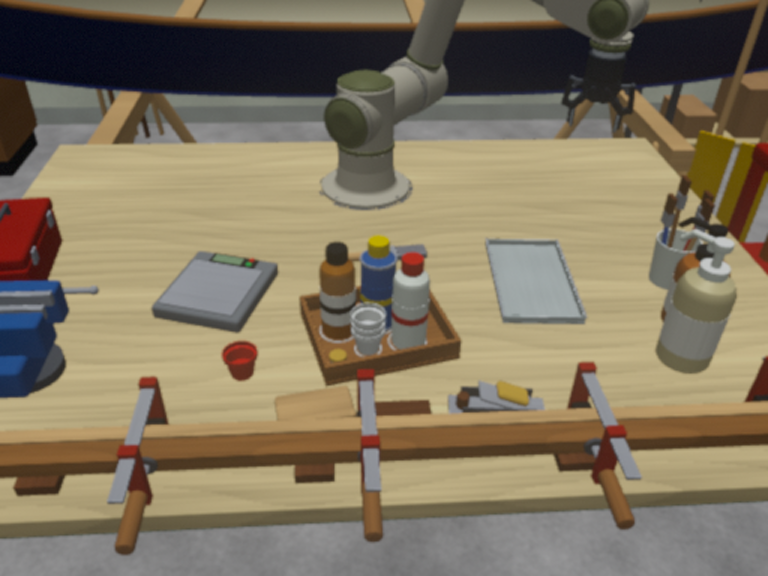

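The top view, at 1.5x, shows the caddy with its rim corners at about (303,226), (461,183), (499,315) and (339,358). The caps are red (354,228), yellow (399,272) and black (459,257), and the cups are at (413,230). The tray is on the left (+y) and the scale on the right.

Two things could be the cup: the pale nested stack in the caddy at (413,230), and a red cup at (563,204). The pale one fits the description, and the red one is the decoy. I'll confirm it in an enlarged crop.

```bash
python3 - <<'E'
import cv2
a=cv2.imread('pics/raw_top0.png');b=cv2.imread('pics/raw_scene0.png')
cv2.imwrite('pics/c1.png',cv2.resize(a[115:245,195:340],None,fx=4.6,fy=4.6,interpolation=cv2.INTER_CUBIC))
cv2.imwrite('pics/c2.png',cv2.resize(b[150:260,195:315],None,fx=5,fy=5,interpolation=cv2.INTER_CUBIC))
E
```

```text
(no output)
```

View pics/c1.png

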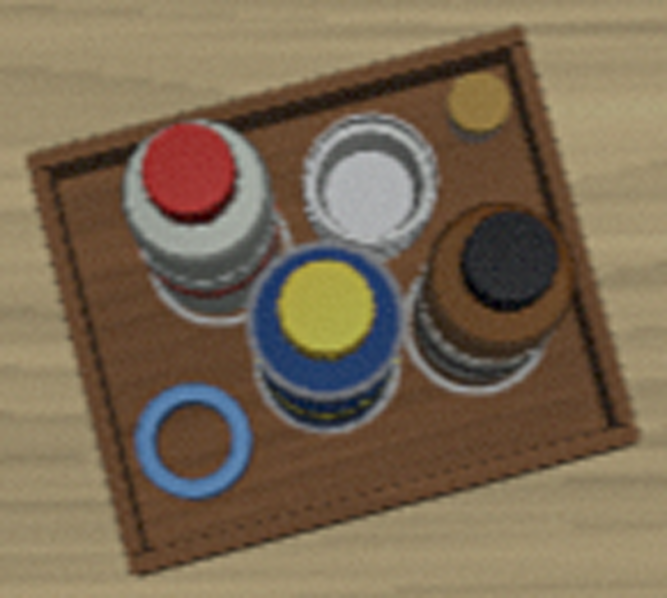

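View pics/c2.png

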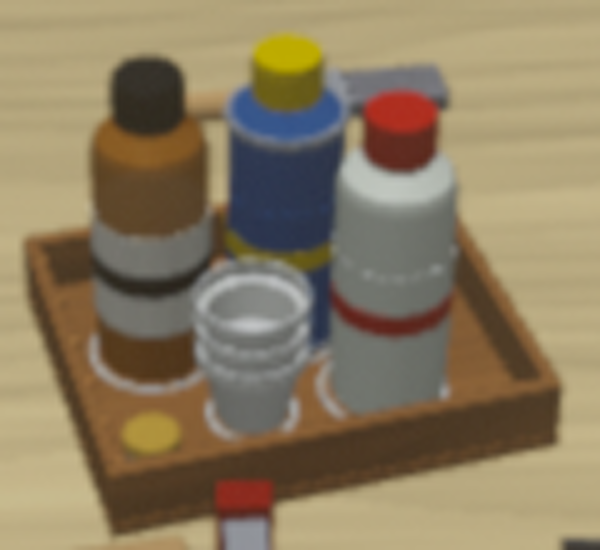

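The crops confirm three pale nested rims in the caddy, with the top cup's rim at c1 (371,180). White stands on ring (40,46), blue on (-26,8) and amber on (-26,-68). Next I compute the poses.

```bash
cat >> h.py <<'E'
def fit(P,Q):  # model xy -> world xy, rigid
    P=np.array(P,float);Q=np.array(Q,float);p=P.mean(0);q=Q.mean(0);H=(P-p).T@(Q-q)
    a=np.arctan2(H[0,1]-H[1,0],H[0,0]+H[1,1]);c,s=np.cos(a),np.sin(a);M=np.array([[c,-s],[s,c]])
    return a,M,q-M@p,np.abs((P@M.T+q-M@p)-Q).max()
def tri(u1,u2):
    A=[];b=[]
    for n,u in(('top',u1),('scene',u2)):
        o,d=ray(n,*u);d=d/np.linalg.norm(d);N=np.eye(3)-np.outer(d,d);A.append(N);b.append(N@o)
    x,r,_,_=np.linalg.lstsq(np.vstack(A),np.hstack(b),rcond=None);return x,np.sqrt(r)
E
python3 - <<'E'
from h import *
np.set_printoptions(precision=1,suppress=True)
c1=lambda x,y:((x+.5)/4.6-.5+195,(y+.5)/4.6-.5+115)
c2=lambda x,y:((x+.5)/5-.5+195,(y+.5)/5-.5+150)
w=lambda x,y:((x+.5)/1.5-.5,(y+.5)/1.5-.5)
Q=[at('top',*c1(*p),45)[:2] for p in[(28,158),(520,28),(638,435),(137,573)]]
a,M,t,e=fit([(105,125),(105,-125),(-105,-125),(-105,125)],Q);print('caddy',a,t,e)
for n,p,q,r,z in[('white',(190,172),(400,112),(40,46),194),('blue',(326,306),(287,54),(-26,8),194),('amber',(510,259),(148,77),(-26,-68),194),('cup',(371,180),(253,297),(40,-30),91)]:
    print(n,'ring',M@r+t,'top@z',at('top',*c1(*p),z),'scene@z',at('scene',*c2(*q),z),'tri',tri(c1(*p),c2(*q)))
Q=[at('top',*w(*p),18)[:2] for p in[(133,288),(240,292),(226,481),(115,475)]]
a,M,t,e=fit([(140,80),(140,-80),(-140,-80),(-140,80)],Q);print('tray',a,t,e)
for p in [(578,274),(690,307),(657,440),(537,404)]: print('scale',at('top',*w(*p),40))
a=cv2.imread('pics/raw_top0.png');b=cv2.imread('pics/raw_scene0.png')
A=cv2.resize(a[175:300,350:470],None,fx=4,fy=4,interpolation=cv2.INTER_CUBIC);B=cv2.resize(b[160:225,95:190],None,fx=4,fy=4,interpolation=cv2.INTER_CUBIC)
im=np.zeros((500,800,3),np.uint8);im[:500,:400]=A[:,:400];im[:260,420:800]=B;cv2.imwrite('pics/c3.png',im)
E
```

```text
caddy 0.2452093490021389 [594.   -7.7] 3.0352615235633778
white ring [621.6  46.7] top@z [620.7  48.2 194. ] scene@z [626.4  48.8 194. ] tri (array([621.5,  48.9, 190.7]), array([0.7]))
blue ring [566.8  -6.2] top@z [565.4  -5.  194. ] scene@z [569.6  -4.9 194. ] tri (array([565.8,  -4.8, 191.6]), array([0.3]))
amber ring [585.3 -79.9] top@z [582.7 -78.3 194. ] scene@z [588.6 -77.9 194. ] tri (array([583.3, -78.3, 190.6]), array([0.6]))
cup ring [640.1 -27.1] top@z [639.3 -27.   91. ] scene@z [643.6 -26.1  91. ] tri (array([640. , -26.5,  88.2]), array([0.8]))
tray -0.06491065481707457 [434.4 324.6] 1.9353278667620089
scale [ 581.2 -268.1   40. ]
scale [ 529.3 -427.1   40. ]
scale [ 341.2 -366.5   40. ]
scale [ 394.6 -199.6   40. ]
```

View pics/c3.png

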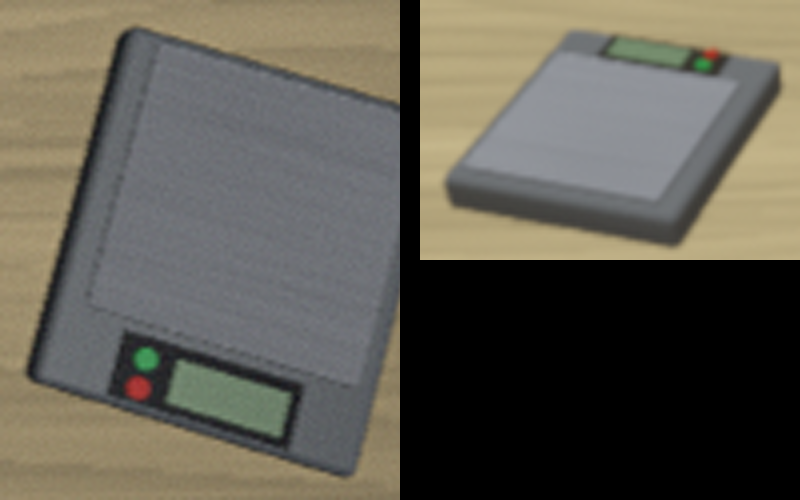

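Both cameras agree within about 3 mm with the ring positions worked out from the caddy fit, and the heights come out right (191 against 194, and 88 against 91). The top view gives the pan corners c3 (158,42), (88,302), (352,385). I'll square the tool with the world axes and go above the white bottle at about (621,48).

```bash
python3 - <<'E'
from h import *
f=lambda x,y:((x+.5)/4-.5+350,(y+.5)/4-.5+175)
g=lambda x,y:((x-420+.5)/4-.5+95,(y+.5)/4-.5+160)
P=[at('top',*f(*p),45)[:2] for p in[(158,42),(88,302),(352,385)]];print(P,(P[0]+P[2])/2)
for i,j in((0,1),(1,2),(0,2)):print(np.linalg.norm(P[i]-P[j]))
print(np.mean([at('scene',*g(*p),45) for p in[(565,52),(738,82),(657,200),(466,168)]],0))
E
```

```text
[array([ 574.43690093, -274.87824518]), array([ 434.59084611, -229.7635095 ]), array([ 388.26323481, -367.20245489])] [ 481.35006787 -321.04035003]
146.94304483460016
145.03693073940642
207.8085504858256
[ 484.38225583 -320.44791644   45.        ]
```

Call:
arm_command(
  steps=[
    [[0.65, 0, 0, 0, 0, 0, -0.904], [0.65, 0, 0, 0, 0, 0, -0.904], [0.65, 0, 0, 0, 0, 0, -0.904], [0.65, -0.69, -0.72, 0, 0, 0, 0], [0.65, -0.69, -0.72, 0, 0, 0, 0], [0.65, -0.69, -0.72, 0, 0, 0, 0], [0.65, -0.69, -0.72, 0, 0, 0, 0], [0.65, -0.69, -0.72, 0, 0, 0, 0]],
  ],
)

```text
time_s: 1.1
eef_pos: [380.8, 301.2, 245.1]
ee_rot: [-0.0, -0.001, 1.0, -0.0]
force: [0.4, 1.4, 0.5]
grip_width: 0.65
grip_force: 0.0
```

Call:
arm_command(
  steps=[
    [[0.65, -0.69, -0.723, 0, 0, 0, 0], [0.65, -0.69, -0.723, 0, 0, 0, 0], [0.65, -0.69, -0.723, 0, 0, 0, 0], [0.65, -0.69, -0.723, 0, 0, 0, 0], [0.65, -0.69, -0.723, 0, 0, 0, 0], [0.65, -0.69, -0.723, 0, 0, 0, 0], [0.65, -0.66, -0.723, 0, 0, 0, 0], [0.65, 0, 0, 0, 0, 0, 0]],
  ],
)

```text
time_s: 2.1
eef_pos: [621.3, 47.1, 243.8]
ee_rot: [-0.001, 0.001, 1.0, -0.0]
force: [-0.6, -0.4, 0.0]
grip_width: 0.647
grip_force: 0.0
```

```bash
python3 - <<'E'
from h import *
s=sense();print(s['eef_pos'],s['joints'])
snap('wrist','w1.png')
E
```

```text
[621.31319908  47.12462358 243.8450991 ] [-1.11918613e-01  5.36194643e-01  1.17298596e+00 -3.29513338e-04
  1.43397608e+00 -1.68026854e+00]
```

View pics/w1.png

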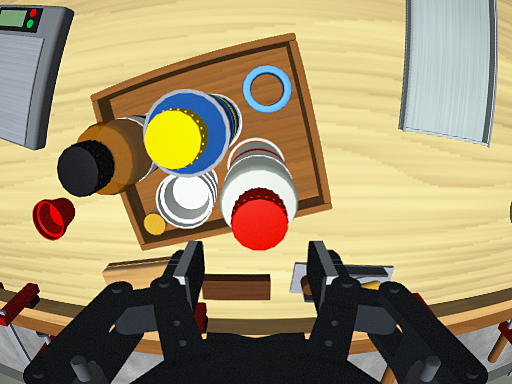

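The wrist view shows the red cap's top centred at about (260,228), between the fingers. The yellow cap is near (176,140), the black one near (85,167) and the cup near (188,192). I check these against the estimates.

```bash
cat >> h.py <<'E'
def wat(u,v,z,s=None):
    s=s or sense();c=get_calibration('wrist');K=np.array(c['intrinsics']);T=np.array(c['T_tool_cam'])
    a=np.array([(u-K[0,2])/K[0,0],(v-K[1,2])/K[1,1]]);r=np.linalg.norm(a)
    d=np.r_[np.sin(r)*a/r,np.cos(r)];q=s['ee_rot'];Rt=R.from_quat(np.r_[q[1:],q[0]]).as_matrix()
    o=s['eef_pos']+Rt@T[:3,3];d=Rt@T[:3,:3]@d
    return o+d*(z-o[2])/d[2]
E
python3 - <<'E'
from h import *
for n,p,z in(('white',(260,228),194),('yellow',(176,140),194),('amber',(85,167),194),('cup',(188,192),91)):print(n,wat(*p,z))
E
```

```text
white [621.88997205  50.72060058 194.        ]
yellow [563.8154074   -1.03927499 194.        ]
amber [579.03893356 -69.25224296 194.        ]
cup [628.71744397 -19.97377518  91.        ]
```

Call:
arm_command(
  squeeze=60,
  steps=[
    [[0.65, 0, 0.03, 0.5, 0, 0, 0], [0.65, 0, 0, 0.5, 0, 0, 0], [0.65, 0, 0, 0.24, 0, 0, 0], [0.65, 0, 0, 0, 0, 0, 0], [0.3, 0, 0, 0, 0, 0, 0], [0.3, 0, 0, 0, 0, 0, 0], [0.3, 0, 0, 0, 0, 0, 0], [0.3, 0, 0, 0, 0, 0, 0]],
  ],
)

```text
time_s: 3.15
eef_pos: [620.7, 51.1, 184.8]
ee_rot: [0.001, -0.0, 1.0, -0.0]
force: [-0.3, -0.9, 5.2]
grip_width: 0.427
grip_force: 60.6
```

Call:
arm_command(
  steps=[
    [[0.3, 0, 0, -0.2, 0, 0, 0], [0.3, 0, 0, -0.3, 0, 0, 0], [0.3, 0, 0, -0.4, 0, 0, 0], [0.3, 0, 0, -0.4, 0, 0, 0], [0.3, 0, 0, -0.3, 0, 0, 0], [0.3, 0, 0, -0.1, 0, 0, 0], [0.3, 0, 0, 0, 0, 0, 0]],
  ],
)

```text
time_s: 4.03
eef_pos: [620.1, 51.2, 268.1]
ee_rot: [-0.0, -0.0, 1.0, 0.0]
force: [0.3, -0.1, -4.6]
grip_width: 0.424
grip_force: 60.4
```

```bash
python3 - <<'E'
from h import *
s=sense();print(s['eef_pos'],s['force'],s['wrist_torque'])
capture('scene')
snap('scene','s1.png',(170,80,400,240),3)
E
```

```text
[620.13600992  51.2208528  268.07577844] [ 0.28181065 -0.12511648 -4.57313184] [-0.01198883 -0.01416175  0.0164857 ]
```

View pics/s1.png

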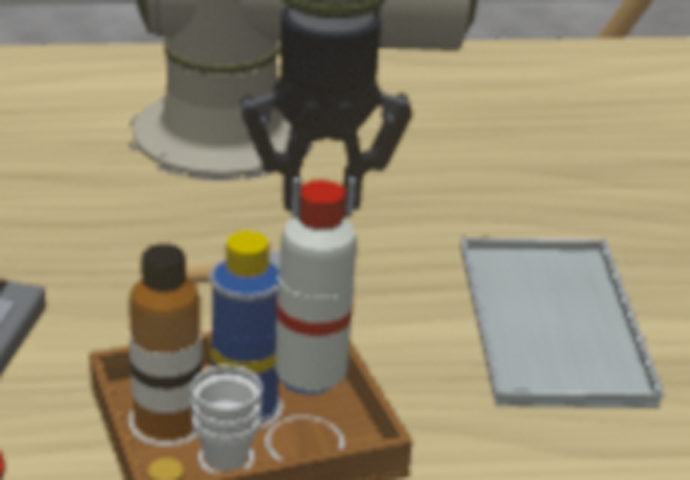

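The white bottle hangs upright and clear, and its ring is exposed at about (304,442) in the crop. I carry it to the tray.

Call:
arm_command(
  steps=[
    [[0.3, 0.1, 0.3, 0, 0, 0, 0], [0.3, 0.2, 0.5, 0, 0, 0, 0], [0.3, 0.25, 0.6, 0, 0, 0, 0], [0.3, 0.25, 0.6, 0, 0, 0, 0], [0.3, 0.25, 0.6, 0, 0, 0, 0], [0.3, 0.25, 0.6, 0, 0, 0, 0], [0.3, 0.25, 0.6, 0, 0, 0, 0], [0.3, 0.25, 0.6, 0, 0, 0, 0]],
  ],
)

```text
time_s: 5.12
eef_pos: [528.7, 272.9, 268.1]
ee_rot: [-0.0, -0.001, 1.0, 0.0]
force: [0.8, 1.2, -3.8]
grip_width: 0.422
grip_force: 60.6
```

Call:
arm_command(
  steps=[
    [[0.3, 0.2, 0.5, 0, 0, 0, 0], [0.3, 0.1, 0.3, 0, 0, 0, 0], [0.3, 0.02, 0.18, 0, 0, 0, 0], [0.3, 0, 0, 0.3, 0, 0, 0], [0.3, 0, 0, 0.4, 0, 0, 0], [0.3, 0, 0, 0.4, 0, 0, 0], [0.3, 0, 0, 0.3, 0, 0, 0], [0.3, 0, 0, 0, 0, 0, 0]],
  ],
)

```text
time_s: 6.12
eef_pos: [513.6, 319.5, 196.8]
ee_rot: [-0.001, -0.0, 1.0, -0.001]
force: [0.3, -0.0, -4.0]
grip_width: 0.426
grip_force: 60.6
```

```bash
python3 - <<'E'
from h import *
print('ring from s1',at('scene',304.5/3-.5+170,442.5/3-.5+80,9))
im=capture('top');cv2.imwrite('pics/raw_t1.png',im[...,::-1])
c=im[115:245,195:340];cv2.imwrite('pics/t1.png',cv2.resize(c,None,fx=4.6,fy=4.6,interpolation=cv2.INTER_CUBIC)[...,::-1])
E
```

```text
ring from s1 [624.10667234  46.81660595   9.        ]
```

View pics/t1.png

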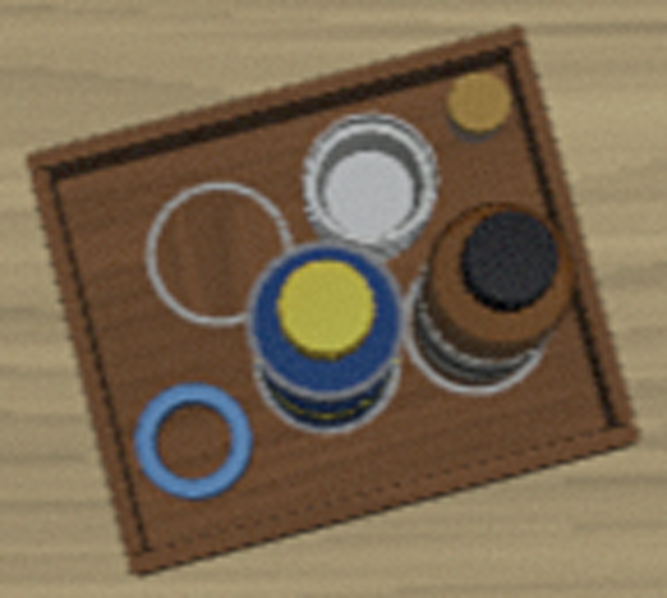

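The top view shows the white bottle's empty ring centred at (220,254). The other things haven't moved. Now I lower the bottle.

Call:
arm_command(
  steps=[
    [[0.3, 0, 0, 0.2, 0, 0, 0], [0.3, 0, 0, 0.1, 0, 0, 0], [0.3, 0, 0, 0.03, 0, 0, 0], [0.3, 0, 0, 0, 0, 0, 0], [0.3, 0, 0, 0, 0, 0, 0]],
  ],
)

```text
time_s: 6.8
eef_pos: [514.0, 320.2, 182.1]
ee_rot: [0.0, -0.001, 1.0, 0.0]
force: [-0.4, -0.1, -3.5]
grip_width: 0.421
grip_force: 60.8
```

```bash
python3 - <<'E'
from h import *
print(sense()['force'],at('top',220.5/4.6-.5+195,254.5/4.6-.5+115,9))
E
```

```text
[-0.39546633 -0.070107   -3.53958999] [622.12515233  46.78940054   9.        ]
```

Call:
arm_command(
  steps=[
    [[0.3, 0, 0, 0.03, 0, 0, 0], [0.3, 0, 0, 0.03, 0, 0, 0], [0.3, 0, 0, 0, 0, 0, 0]],
  ],
)

```text
time_s: 7.18
eef_pos: [514.3, 320.1, 179.8]
ee_rot: [0.001, -0.0, 1.0, 0.0]
force: [-0.9, -1.5, 4.8]
grip_width: 0.421
grip_force: 61.5
```

Contact at the expected height, so I release, rise and go above blue.

Call:
arm_command(
  steps=[
    [[0.65, 0, 0, 0, 0, 0, 0], [0.65, 0, 0, 0, 0, 0, 0], [0.65, 0, 0, 0, 0, 0, 0], [0.65, 0, 0, -0.2, 0, 0, 0], [0.65, 0, 0, -0.4, 0, 0, 0], [0.65, 0, 0, -0.5, 0, 0, 0], [0.65, 0, 0, -0.3, 0, 0, 0], [0.65, 0, -0.4, 0, 0, 0, 0]],
  ],
)

```text
time_s: 8.18
eef_pos: [514.0, 300.2, 249.5]
ee_rot: [0.001, -0.001, 1.0, 0.0]
force: [-0.1, -0.7, 0.1]
grip_width: 0.647
grip_force: 0.0
```

Call:
arm_command(
  steps=[
    [[0.65, -0.1, -0.8, 0, 0, 0, 0], [0.65, -0.15, -0.9, 0, 0, 0, 0], [0.65, -0.15, -0.9, 0, 0, 0, 0], [0.65, -0.15, -0.9, 0, 0, 0, 0], [0.65, -0.15, -0.9, 0, 0, 0, 0], [0.65, -0.15, -0.9, 0, 0, 0, 0], [0.65, -0.15, -0.7, 0, 0, 0, 0], [0.65, -0.04, -0.1, 0, 0, 0, 0]],
  ],
)

```text
time_s: 9.18
eef_pos: [565.7, -7.6, 247.7]
ee_rot: [-0.001, 0.001, 1.0, 0.0]
force: [0.5, 0.5, -0.2]
grip_width: 0.652
grip_force: 0.0
```

```bash
python3 - <<'E'
from h import *
im=capture('top');cv2.imwrite('pics/raw_t2.png',im[...,::-1]);s=sense();print(s['eef_pos'])
hsv=cv2.cvtColor(im,cv2.COLOR_RGB2HSV);m=((hsv[...,0]<8)|(hsv[...,0]>172))&(hsv[...,1]>150)&(hsv[...,2]>100)
n,l,st,c=cv2.connectedComponentsWithStats(m.astype(np.uint8))
for i in range(1,n):
    if st[i,4]>60: print(st[i],c[i],at('top',*c[i],189))
# reference: white cap at start same method
im=cv2.imread('pics/raw_top0.png')[...,::-1].copy()
hsv=cv2.cvtColor(im,cv2.COLOR_RGB2HSV);m=((hsv[...,0]<8)|(hsv[...,0]>172))&(hsv[...,1]>150)&(hsv[...,2]>100)
n,l,st,c=cv2.connectedComponentsWithStats(m.astype(np.uint8))
for i in range(1,n):
    if st[i,4]>60: print('start',st[i],c[i],at('top',*c[i],194))
E
```

```text
[565.80706042  -6.71192761 247.84080297]
[362 124  27  25 376] [373.72340426 137.47074468] [ 643.51811455 -206.77374704  189.        ]
[ 80 203  20  19 311] [ 89.81028939 212.00321543] [515.90345374 317.68973022 189.        ]
start [362 124  27  25 373] [373.66487936 137.49597855] [ 642.15063837 -205.27151479  194.        ]
start [226 142  20  19 299] [235.4916388  151.35785953] [621.94586848  48.98863178 194.        ]
```

In both places the camera reads the bottle (+1.4, -2.2) mm from the TCP, so I correct for that. Blue is then at TCP (564.3,-2.8).

Call:
arm_command(
  squeeze=60,
  steps=[
    [[0.65, 0.03, 0.08, 0.5, 0, 0, 0], [0.65, 0, 0, 0.5, 0, 0, 0], [0.65, 0, 0, 0.26, 0, 0, 0], [0.65, 0, 0, 0, 0, 0, 0], [0.3, 0, 0, 0, 0, 0, 0], [0.3, 0, 0, 0, 0, 0, 0], [0.3, 0, 0, 0, 0, 0, 0], [0.3, 0, 0, 0, 0, 0, 0]],
  ],
)

```text
time_s: 10.22
eef_pos: [565.3, -1.1, 187.1]
ee_rot: [0.001, -0.0, 1.0, -0.0]
force: [0.3, -2.4, 6.3]
grip_width: 0.423
grip_force: 60.5
```

Call:
arm_command(
  steps=[
    [[0.3, 0, 0, -0.2, 0, 0, 0], [0.3, 0, 0, -0.3, 0, 0, 0], [0.3, 0, 0, -0.4, 0, 0, 0], [0.3, 0, 0, -0.4, 0, 0, 0], [0.3, 0, 0, -0.3, 0, 0, 0], [0.3, 0, 0, -0.1, 0, 0, 0], [0.3, 0.1, 0.3, 0, 0, 0, 0], [0.3, 0.2, 0.5, 0, 0, 0, 0]],
  ],
)

```text
time_s: 11.22
eef_pos: [549.1, 40.0, 269.8]
ee_rot: [-0.001, -0.0, 1.0, 0.0]
force: [0.3, -0.5, -4.3]
grip_width: 0.418
grip_force: 60.7
```

Call:
arm_command(
  steps=[
    [[0.3, 0.25, 0.6, 0, 0, 0, 0], [0.3, 0.25, 0.6, 0, 0, 0, 0], [0.3, 0.25, 0.6, 0, 0, 0, 0], [0.3, 0.25, 0.6, 0, 0, 0, 0], [0.3, 0.25, 0.6, 0, 0, 0, 0], [0.3, 0.25, 0.6, 0, 0, 0, 0], [0.3, 0.25, 0.6, 0, 0, 0, 0], [0.3, 0.25, 0.6, 0, 0, 0, 0]],
  ],
)

```text
time_s: 12.22
eef_pos: [448.0, 280.5, 270.0]
ee_rot: [-0.001, -0.001, 1.0, -0.0]
force: [-0.0, 0.1, -4.0]
grip_width: 0.417
grip_force: 60.7
```

Call:
arm_command(
  steps=[
    [[0.3, 0.2, 0.5, 0, 0, 0, 0], [0.3, 0.1, 0.3, 0, 0, 0, 0], [0.3, 0.02, 0.12, 0, 0, 0, 0], [0.3, 0, 0, 0.3, 0, 0, 0], [0.3, 0, 0, 0.4, 0, 0, 0], [0.3, 0, 0, 0.4, 0, 0, 0], [0.3, 0, 0, 0.3, 0, 0, 0], [0.3, 0, 0, 0, 0, 0, 0]],
  ],
)

```text
time_s: 13.22
eef_pos: [433.1, 324.4, 199.5]
ee_rot: [-0.001, -0.0, 1.0, -0.001]
force: [0.6, 0.5, -4.3]
grip_width: 0.421
grip_force: 60.8
```

Target z is about 182.1, so 17.4 mm still to go.

Call:
arm_command(
  steps=[
    [[0.3, 0, 0, 0.2, 0, 0, 0], [0.3, 0, 0, 0.1, 0, 0, 0], [0.3, 0, 0, 0.04, 0, 0, 0], [0.3, 0, 0, 0.02, 0, 0, 0], [0.3, 0, 0, 0, 0, 0, 0], [0.3, 0, 0, 0, 0, 0, 0]],
  ],
)

```text
time_s: 13.98
eef_pos: [433.5, 325.1, 183.0]
ee_rot: [0.0, -0.001, 1.0, 0.0]
force: [-1.0, -0.2, -5.0]
grip_width: 0.423
grip_force: 60.9
```

Call:
arm_command(
  steps=[
    [[0.3, 0, 0, 0.03, 0, 0, 0], [0.3, 0, 0, 0, 0, 0, 0], [0.3, 0, 0, 0, 0, 0, 0]],
  ],
)

```text
time_s: 14.35
eef_pos: [433.8, 325.1, 182.1]
ee_rot: [0.001, -0.001, 1.0, 0.0]
force: [0.3, -1.7, 4.8]
grip_width: 0.421
grip_force: 61.6
```

Call:
arm_command(
  steps=[
    [[0.65, 0, 0, 0, 0, 0, 0], [0.65, 0, 0, 0, 0, 0, 0], [0.65, 0, 0, 0, 0, 0, 0], [0.65, 0, 0, -0.2, 0, 0, 0], [0.65, 0, 0, -0.4, 0, 0, 0], [0.65, 0, 0, -0.5, 0, 0, 0], [0.65, 0, 0, -0.2, 0, 0, 0], [0.65, -0.15, -0.4, 0, 0, 0, 0]],
  ],
)

```text
time_s: 15.35
eef_pos: [440.8, 305.6, 247.0]
ee_rot: [0.001, -0.001, 1.0, 0.0]
force: [0.7, -0.2, 0.2]
grip_width: 0.65
grip_force: 0.0
```

Call:
arm_command(
  steps=[
    [[0.65, -0.3, -0.85, 0, 0, 0, 0], [0.65, -0.3, -0.85, 0, 0, 0, 0], [0.65, -0.3, -0.85, 0, 0, 0, 0], [0.65, -0.3, -0.85, 0, 0, 0, 0], [0.65, -0.3, -0.85, 0, 0, 0, 0], [0.65, -0.3, -0.85, 0, 0, 0, 0], [0.65, -0.3, -0.85, 0, 0, 0, 0], [0.65, -0.3, -0.85, 0, 0, 0, 0]],
  ],
)

```text
time_s: 16.35
eef_pos: [561.5, -36.3, 246.1]
ee_rot: [-0.0, -0.0, 1.0, 0.0]
force: [-0.1, 0.4, 0.0]
grip_width: 0.646
grip_force: 0.0
```

Call:
arm_command(
  steps=[
    [[0.65, -0.3, -0.7, 0, 0, 0, 0], [0.65, -0.1, -0.1, 0, 0, 0, 0], [0.65, 0, 0, 0, 0, 0, 0]],
  ],
)

```text
time_s: 16.73
eef_pos: [581.2, -74.4, 245.9]
ee_rot: [-0.0, -0.0, 1.0, 0.0]
force: [-0.3, 0.6, -1.0]
grip_width: 0.651
grip_force: 0.0
```

```bash
cat >> h.py <<'E'
def blob(im,h0,h1,z,s0=150,v0=100,amin=60):
    hsv=cv2.cvtColor(im,cv2.COLOR_RGB2HSV);H=hsv[...,0]
    m=((H>=h0)|(H<=h1) if h0>h1 else (H>=h0)&(H<=h1))&(hsv[...,1]>s0)&(hsv[...,2]>v0)
    n,l,st,c=cv2.connectedComponentsWithStats(m.astype(np.uint8))
    for i in range(1,n):
        if st[i,4]>amin: print(st[i],at('top',*c[i],z)[:2])
E
python3 - <<'E'
from h import *
print(sense()['eef_pos'])
im=capture('top');cv2.imwrite('pics/raw_t3.png',im[...,::-1]);blob(im,24,34,189)
print('red');blob(im,172,8,189)
print('start');blob(cv2.imread('pics/raw_top0.png')[...,::-1].copy(),24,34,194)
E
```

```text
[581.22704066 -74.38720134 245.92144277]
[ 77 247  21  21 328] [433.75214603 320.45880198]
red
[275  55  11   7  72] [802.01036717 -37.77762259]
[110  59  11   7  62] [802.40243141 276.52783539]
[ 80 203  20  19 309] [515.9010504  317.57267942]
start
[256 172  20  20 176] [567.89071227  -2.5463046 ]
```

White and blue stand in the tray. Each bottle's offset is the same as it was on its ring, so returning to the recorded grip pose is right. Now amber.

Call:
arm_command(
  squeeze=60,
  steps=[
    [[0.65, 0, -0.01, 0.5, 0, 0, 0], [0.65, 0, 0, 0.4, 0, 0, 0], [0.65, 0, 0, 0.28, 0, 0, 0], [0.65, 0, 0, 0, 0, 0, 0], [0.3, 0, 0, 0, 0, 0, 0], [0.3, 0, 0, 0, 0, 0, 0], [0.3, 0, 0, 0, 0, 0, 0], [0.3, 0, 0, 0, 0, 0, 0]],
  ],
)

```text
time_s: 17.77
eef_pos: [581.8, -75.6, 188.6]
ee_rot: [0.001, -0.0, 1.0, -0.0]
force: [0.2, -0.1, 6.5]
grip_width: 0.416
grip_force: 60.6
```

Call:
arm_command(
  steps=[
    [[0.3, 0, 0, -0.2, 0, 0, 0], [0.3, 0, 0, -0.3, 0, 0, 0], [0.3, 0, 0, -0.4, 0, 0, 0], [0.3, 0, 0, -0.4, 0, 0, 0], [0.3, 0, 0, -0.3, 0, 0, 0], [0.3, 0, 0, -0.1, 0, 0, 0], [0.3, 0.3, 0.3, 0, 0, 0, 0], [0.3, 0.5, 0.5, 0, 0, 0, 0]],
  ],
)

```text
time_s: 18.77
eef_pos: [540.8, -35.3, 271.4]
ee_rot: [-0.001, -0.0, 1.0, 0.0]
force: [-0.3, 0.8, -3.0]
grip_width: 0.425
grip_force: 60.5
```

Call:
arm_command(
  steps=[
    [[0.3, 0.6, 0.6, 0, 0, 0, 0], [0.3, 0.6, 0.6, 0, 0, 0, 0], [0.3, 0.6, 0.6, 0, 0, 0, 0], [0.3, 0.6, 0.6, 0, 0, 0, 0], [0.3, 0.6, 0.6, 0, 0, 0, 0], [0.3, 0.5, 0.6, 0, 0, 0, 0], [0.3, 0.26, 0.6, 0, 0, 0, 0], [0.3, 0, 0.6, 0, 0, 0, 0]],
  ],
)

```text
time_s: 19.77
eef_pos: [352.0, 205.4, 272.3]
ee_rot: [-0.0, -0.001, 1.0, -0.0]
force: [0.8, 0.6, -4.3]
grip_width: 0.423
grip_force: 60.5
```

Call:
arm_command(
  steps=[
    [[0.3, 0, 0.6, 0, 0, 0, 0], [0.3, 0, 0.6, 0, 0, 0, 0], [0.3, 0, 0.6, 0, 0, 0, 0], [0.3, 0, 0.5, 0, 0, 0, 0], [0.3, 0, 0.23, 0, 0, 0, 0], [0.3, 0, 0, 0, 0, 0, 0]],
  ],
)

```text
time_s: 20.52
eef_pos: [352.7, 331.0, 272.0]
ee_rot: [-0.0, -0.001, 1.0, -0.0]
force: [-0.4, -0.2, -2.8]
grip_width: 0.421
grip_force: 60.7
```

Target z is about 183.6, which is 88.4 mm down.

Call:
arm_command(
  steps=[
    [[0.3, 0, 0, 0.3, 0, 0, 0], [0.3, 0, 0, 0.4, 0, 0, 0], [0.3, 0, 0, 0.4, 0, 0, 0], [0.3, 0, 0, 0.3, 0, 0, 0], [0.3, 0, 0, 0.2, 0, 0, 0], [0.3, 0, 0, 0.1, 0, 0, 0], [0.3, 0, 0, 0.05, 0, 0, 0], [0.3, 0, 0, 0, 0, 0, 0]],
  ],
)

```text
time_s: 21.52
eef_pos: [353.0, 331.0, 185.0]
ee_rot: [0.0, -0.001, 1.0, 0.0]
force: [0.3, 0.7, -4.4]
grip_width: 0.421
grip_force: 60.8
```

Call:
arm_command(
  steps=[
    [[0.3, 0, 0, 0.02, 0, 0, 0], [0.3, 0, 0, 0, 0, 0, 0]],
  ],
)

```text
time_s: 21.78
eef_pos: [352.9, 331.0, 183.9]
ee_rot: [0.0, -0.001, 1.0, 0.0]
force: [1.0, 0.6, -3.6]
grip_width: 0.423
grip_force: 60.8
```

Call:
arm_command(
  steps=[
    [[0.3, 0, 0, 0.02, 0, 0, 0], [0.3, 0, 0, 0, 0, 0, 0], [0.65, 0, 0, 0, 0, 0, 0], [0.65, 0, 0, 0, 0, 0, 0], [0.65, 0, 0, 0, 0, 0, 0], [0.65, 0, 0, -0.2, 0, 0, 0], [0.65, 0, 0, -0.5, 0, 0, 0], [0.65, 0, 0, -0.6, 0, 0, 0]],
  ],
)

```text
time_s: 22.78
eef_pos: [352.8, 330.9, 249.0]
ee_rot: [-0.0, -0.0, 1.0, -0.0]
force: [0.1, -0.3, -0.5]
grip_width: 0.65
grip_force: 0.0
```

Call:
arm_command(
  steps=[
    [[1, -0.3, -0.4, 0, 0, 0, 0], [1, -0.6, -0.75, 0, 0, 0, 0], [1, -0.6, -0.75, 0, 0, 0, 0], [1, -0.6, -0.75, 0, 0, 0, 0], [1, -0.6, -0.75, 0, 0, 0, 0], [1, -0.6, -0.75, 0, 0, 0, 0], [1, -0.6, -0.75, 0, 0, 0, 0], [1, -0.6, -0.75, 0, 0, 0, 0]],
  ],
)

```text
time_s: 23.78
eef_pos: [579.1, 47.3, 248.6]
ee_rot: [0.0, -0.0, 1.0, 0.0]
force: [-0.2, -0.1, 0.5]
grip_width: 0.996
grip_force: 0.0
```

Call:
arm_command(
  steps=[
    [[1, -0.6, -0.75, 0, 0, 0, 0], [1, -0.6, -0.7, 0, 0, 0, 0], [1, 0, 0, 0.5, 0, 0, 0], [1, 0, 0, 0.5, 0, 0, 0], [1, 0, 0, 0, 0, 0, 0]],
  ],
)

```text
time_s: 24.4
eef_pos: [637.7, -23.7, 196.7]
ee_rot: [-0.002, -0.0, 1.0, 0.0]
force: [-0.8, 0.1, -1.0]
grip_width: 1.001
grip_force: 0.0
```

```bash
python3 - <<'E'
from h import *
print(sense()['eef_pos'])
snap('wrist','w2.png')
im=capture('top');cv2.imwrite('pics/raw_t4.png',im[...,::-1])
print(wat(255,232,91))
E
```

```text
[637.66692019 -23.68219497 196.69277922]
[670.07300223 -25.07423159  91.        ]
```

View pics/w2.png

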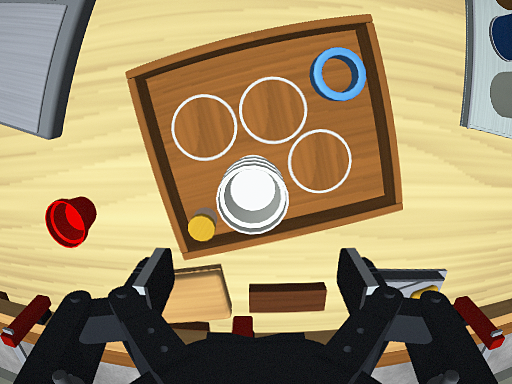

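The wrist view shows the top cup's rim centred at about (252.5,198). The empty rings are amber (204,127), blue (273,110) and white (320,161), all clear.

```bash
python3 - <<'E'
from h import *
for n,p,z in(('cup',(252.5,198),91),('amber',(204,127),9),('blue',(273,110),9),('white',(320,161),9)):print(n,wat(*p,z))
E
```

```text
cup [638.82234154 -27.21704467  91.        ]
amber [585.92812027 -80.04875768   9.        ]
blue [568.17609986  -6.34008257   9.        ]
white [622.88091266  46.52827904   9.        ]
```

Call:
arm_command(
  squeeze=20,
  steps=[
    [[1, -0.01, -0.01, 0.5, 0, 0, 0], [1, 0, 0, 0.5, 0, 0, 0], [1, 0, 0, 0.5, 0, 0, 0], [1, 0, 0, 0.35, 0, 0, 0], [1, 0, 0, 0.2, 0, 0, 0], [1, 0, 0, 0.02, 0, 0, 0], [0.8, 0, 0, 0, 0, 0, 0], [0.8, 0, 0, 0, 0, 0, 0]],
  ],
)

```text
time_s: 25.5
eef_pos: [639.1, -24.3, 95.1]
ee_rot: [0.001, -0.0, 1.0, -0.0]
force: [0.1, 0.3, -0.0]
grip_width: 0.801
grip_force: 0.0
```

```bash
python3 - <<'E'
from h import *
print(sense()['eef_pos'],sense()['grip_width'])
snap('wrist','w3.png',(130,110,390,300),3)
snap('scene','s3.png')
E
```

```text
[639.09086242 -24.30860907  95.07378373] 0.8006707987942044
```

View pics/w3.png

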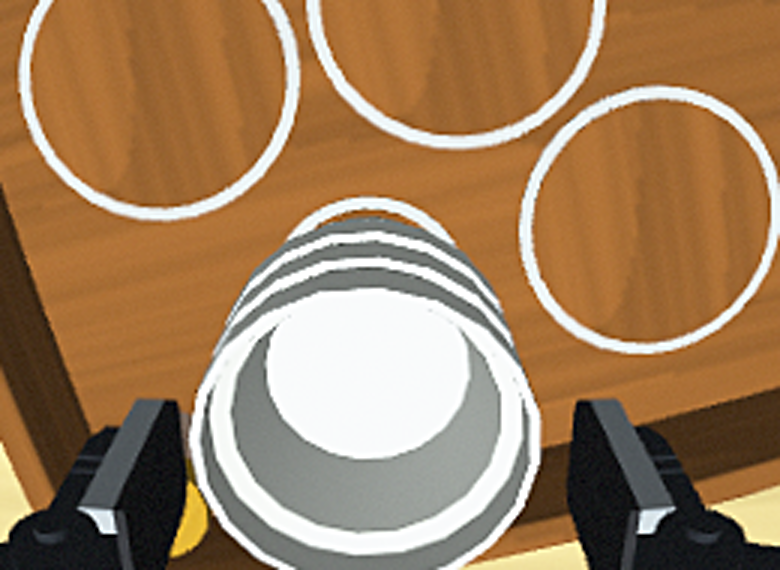

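The cup's rim runs from about x=190 to 540 in the crop, and the pad faces are at 185 and 568. The gripper therefore sits about 2 mm too far to +y. I shift by -2 mm, go 2 mm lower and close gently.

Call:
arm_command(
  squeeze=20,
  steps=[
    [[0.8, 0, -0.04, 0.04, 0, 0, 0], [0.8, 0, 0, 0, 0, 0, 0], [0.6, 0, 0, 0, 0, 0, 0], [0.6, 0, 0, 0, 0, 0, 0], [0.6, 0, 0, 0, 0, 0, 0]],
  ],
)

```text
time_s: 26.22
eef_pos: [639.0, -26.3, 92.6]
ee_rot: [0.0, -0.001, 1.0, -0.0]
force: [0.0, 0.1, 2.9]
grip_width: 0.693
grip_force: 21.8
```

```bash
python3 - <<'E'
from h import *
s=sense();print(s['eef_pos'],s['force'])
snap('scene','s4.png',(205,130,305,205),6)
E
```

```text
[638.96901182 -26.27867721  92.59496055] [0.01643245 0.08439685 2.93262253]
```

View pics/s4.png

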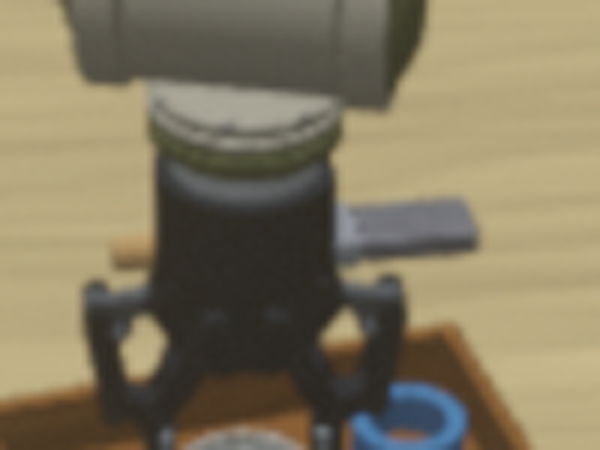

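My crop cut off the cups, but the grip is on at 59 mm wide, which fits the rim. I lift slowly and look again.

Call:
arm_command(
  steps=[
    [[0.6, 0, 0, -0.06, 0, 0, 0], [0.6, 0, 0, -0.1, 0, 0, 0], [0.6, 0, 0, -0.15, 0, 0, 0], [0.6, 0, 0, -0.2, 0, 0, 0], [0.6, 0, 0, -0.2, 0, 0, 0], [0.6, 0, 0, -0.1, 0, 0, 0], [0.6, 0, 0, 0, 0, 0, 0]],
  ],
)

```text
time_s: 27.15
eef_pos: [638.9, -26.3, 133.2]
ee_rot: [0.0, -0.001, 1.0, -0.0]
force: [-0.1, 0.5, -0.8]
grip_width: 0.688
grip_force: 21.6
```

```bash
python3 - <<'E'
from h import *
s=sense();print(s['eef_pos'],s['force'])
snap('scene','s5.png',(195,150,315,260),5)
E
```

```text
[638.88117024 -26.25873795 133.21448993] [-0.09548582  0.54590606 -0.79992373]
```

View pics/s5.png

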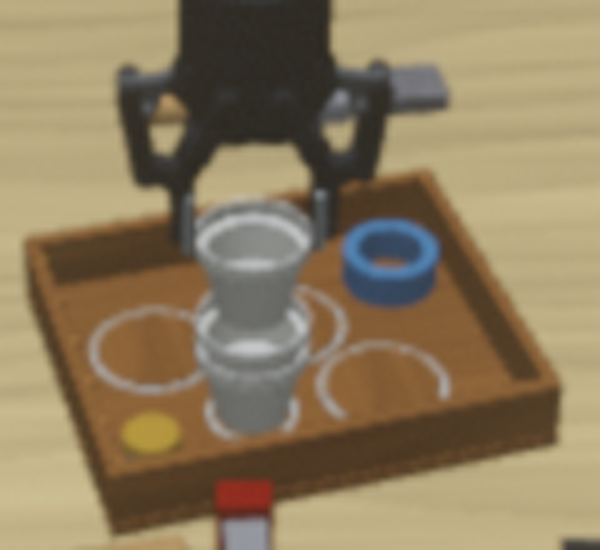

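Only the top cup came up. The two-cup stack still stands on its ring. Now to the scale at TCP (481.5,-320); release at z of about 97.

Call:
arm_command(
  steps=[
    [[0.6, 0, 0, -0.3, 0, 0, 0], [0.6, 0, 0, -0.4, 0, 0, 0], [0.6, 0, 0, -0.3, 0, 0, 0], [0.6, 0.1, -0.2, 0, 0, 0, 0], [0.6, 0.25, -0.4, 0, 0, 0, 0], [0.6, 0.3, -0.55, 0, 0, 0, 0], [0.6, 0.3, -0.6, 0, 0, 0, 0], [0.6, 0.3, -0.6, 0, 0, 0, 0]],
  ],
)

```text
time_s: 28.2
eef_pos: [575.1, -145.1, 182.0]
ee_rot: [-0.001, -0.0, 1.0, 0.0]
force: [-0.6, 0.8, -0.5]
grip_width: 0.692
grip_force: 21.7
```

Call:
arm_command(
  steps=[
    [[0.6, 0.3, -0.6, 0, 0, 0, 0], [0.6, 0.3, -0.6, 0, 0, 0, 0], [0.6, 0.3, -0.6, 0, 0, 0, 0], [0.6, 0.3, -0.6, 0, 0, 0, 0], [0.6, 0.3, -0.55, 0, 0, 0, 0], [0.6, 0.25, -0.4, 0, 0, 0, 0], [0.6, 0.15, -0.18, 0, 0, 0, 0], [0.6, 0, 0, 0, 0, 0, 0]],
  ],
)

```text
time_s: 29.2
eef_pos: [481.0, -320.6, 182.5]
ee_rot: [-0.0, 0.0, 1.0, 0.0]
force: [0.3, -0.1, 0.7]
grip_width: 0.693
grip_force: 21.7
```

Down 84 mm to about 98.5, then creep.

Call:
arm_command(
  steps=[
    [[0.6, 0, 0, 0.3, 0, 0, 0], [0.6, 0, 0, 0.5, 0, 0, 0], [0.6, 0, 0, 0.4, 0, 0, 0], [0.6, 0, 0, 0.3, 0, 0, 0], [0.6, 0, 0, 0.16, 0, 0, 0], [0.6, 0, 0, 0.02, 0, 0, 0], [0.6, 0, 0, 0, 0, 0, 0], [0.6, 0, 0, 0, 0, 0, 0]],
  ],
)

```text
time_s: 30.2
eef_pos: [481.8, -320.6, 99.4]
ee_rot: [0.0, -0.0, 1.0, -0.0]
force: [0.6, 0.6, -0.6]
grip_width: 0.697
grip_force: 21.7
```

Call:
arm_command(
  steps=[
    [[0.6, 0, 0, 0.03, 0, 0, 0], [0.6, 0, 0, 0, 0, 0, 0], [0.6, 0, 0, 0.02, 0, 0, 0], [0.6, 0, 0, 0, 0, 0, 0]],
  ],
)

```text
time_s: 30.7
eef_pos: [481.6, -320.5, 96.6]
ee_rot: [0.0, -0.0, 1.0, -0.0]
force: [-0.3, 0.2, 4.2]
grip_width: 0.691
grip_force: 22.0
```

Contact at exactly the expected height. I release, rise and check the cup.

Call:
arm_command(
  steps=[
    [[0.85, 0, 0, 0, 0, 0, 0], [0.85, 0, 0, 0, 0, 0, 0], [1, 0, 0, 0, 0, 0, 0], [1, 0, 0, -0.2, 0, 0, 0], [1, 0, 0, -0.6, 0, 0, 0], [1, 0, 0, -0.9, 0, 0, 0], [1, 0, 0, -0.9, 0, 0, 0], [0.65, 0, 0, -0.45, 0, 0, 0]],
  ],
)

```text
time_s: 31.7
eef_pos: [481.9, -320.7, 252.3]
ee_rot: [0.002, -0.001, 1.0, -0.002]
force: [0.9, -0.7, 0.9]
grip_width: 0.818
grip_force: 0.0
```

Call:
arm_command(
  steps=[
    [[0.65, 0.1, 0.5, 0, 0, 0, 0], [0.65, 0.18, 0.9, 0, 0, 0, 0], [0.65, 0.18, 0.9, 0, 0, 0, 0], [0.65, 0.18, 0.9, 0, 0, 0, 0], [0.65, 0.18, 0.9, 0, 0, 0, 0], [0.65, 0.18, 0.9, 0, 0, 0, 0], [0.65, 0.18, 0.9, 0, 0, 0, 0], [0.65, 0.18, 0.9, 0, 0, 0, 0]],
  ],
)

```text
time_s: 32.7
eef_pos: [412.7, 20.9, 249.6]
ee_rot: [0.001, -0.0, 1.0, -0.0]
force: [0.1, -0.4, 0.4]
grip_width: 0.647
grip_force: 0.0
```

Call:
arm_command(
  steps=[
    [[0.65, 0.18, 0.9, 0, 0, 0, 0], [0.65, 0.18, 0.9, 0, 0, 0, 0], [0.65, 0.18, 0.9, 0, 0, 0, 0], [0.65, 0.18, 0.9, 0, 0, 0, 0], [0.65, 0.18, 0.9, 0, 0, 0, 0], [0.65, 0.18, 0.9, 0, 0, 0, 0], [0.65, 0.14, 0.8, 0, 0, 0, 0], [0.65, 0, 0, 0, 0, 0, 0]],
  ],
)

```text
time_s: 33.7
eef_pos: [351.2, 331.2, 249.2]
ee_rot: [0.0, -0.002, 1.0, 0.0]
force: [0.1, -0.6, 0.2]
grip_width: 0.65
grip_force: 0.0
```

```bash
python3 - <<'E'
from h import *
s=sense();print(s['eef_pos'])
im=capture('top');cv2.imwrite('pics/raw_t5.png',im[...,::-1]);
A=cv2.resize(im[175:300,350:470],None,fx=4,fy=4,interpolation=cv2.INTER_CUBIC)
B=cv2.resize(im[185:330,65:165],None,fx=3,fy=3,interpolation=cv2.INTER_CUBIC)
o=np.zeros((500,800,3),np.uint8);o[:,:480]=A;o[:435,490:790]=B
cv2.imwrite('pics/t5.png',o[...,::-1])
E
```

```text
[351.16384097 331.16641466 249.22742574]
```

View pics/t5.png

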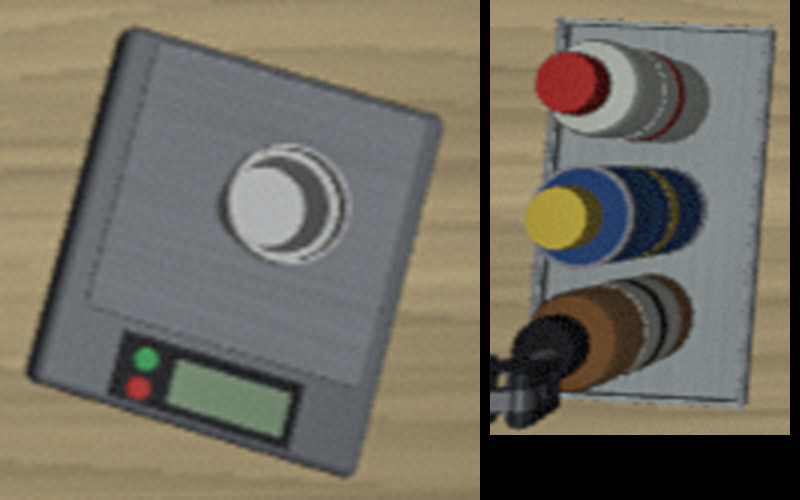

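The cup stands upright near the middle of the pan, with its rim at about (286,204). All three bottles stand upright in the tray. I check the cup's centring and regrip amber.

```bash
python3 - <<'E'
from h import *
f=lambda x,y:((x+.5)/4-.5+350,(y+.5)/4-.5+175)
print(at('top',*f(286,204),95), at('top',*f(266,207),61))
E
```

```text
[ 482.92217823 -319.3848303    95.        ] [ 482.90299433 -321.80934825   61.        ]
```

Call:
arm_command(
  squeeze=60,
  steps=[
    [[0.65, -0.035, 0, 0.5, 0, 0, 0], [0.65, 0, 0, 0.5, 0, 0, 0], [0.65, 0, 0, 0.34, 0, 0, 0], [0.65, 0, 0, 0, 0, 0, 0], [0.3, 0, 0, 0, 0, 0, 0], [0.3, 0, 0, 0, 0, 0, 0], [0.3, 0, 0, 0, 0, 0, 0], [0.3, 0, 0, 0, 0, 0, 0]],
  ],
)

```text
time_s: 34.75
eef_pos: [354.3, 329.4, 183.2]
ee_rot: [0.001, -0.001, 1.0, 0.0]
force: [-0.3, -2.3, 6.7]
grip_width: 0.423
grip_force: 60.6
```

Call:
arm_command(
  steps=[
    [[0.3, 0, 0, -0.2, 0, 0, 0], [0.3, 0, 0, -0.3, 0, 0, 0], [0.3, 0, 0, -0.4, 0, 0, 0], [0.3, 0, 0, -0.4, 0, 0, 0], [0.3, 0, 0, -0.4, 0, 0, 0], [0.3, 0, 0, -0.1, 0, 0, 0], [0.3, 0, -0.3, 0, 0, 0, 0], [0.3, 0, -0.5, 0, 0, 0, 0]],
  ],
)

```text
time_s: 35.75
eef_pos: [353.2, 288.4, 270.9]
ee_rot: [-0.001, -0.001, 1.0, -0.0]
force: [-0.5, 1.1, -2.9]
grip_width: 0.421
grip_force: 60.6
```

Call:
arm_command(
  steps=[
    [[0.3, 0, -0.6, 0, 0, 0, 0], [0.3, 0, -0.6, 0, 0, 0, 0], [0.3, 0, -0.6, 0, 0, 0, 0], [0.3, 0, -0.6, 0, 0, 0, 0], [0.3, -0.3, -0.6, 0, 0, 0, 0], [0.3, -0.5, -0.6, 0, 0, 0, 0], [0.3, -0.6, -0.6, 0, 0, 0, 0], [0.3, -0.6, -0.6, 0, 0, 0, 0]],
  ],
)

```text
time_s: 36.75
eef_pos: [454.0, 47.8, 271.1]
ee_rot: [-0.001, -0.0, 1.0, 0.0]
force: [0.7, 0.4, -3.2]
grip_width: 0.424
grip_force: 60.6
```

Call:
arm_command(
  steps=[
    [[0.3, -0.6, -0.6, 0, 0, 0, 0], [0.3, -0.6, -0.6, 0, 0, 0, 0], [0.3, -0.6, -0.6, 0, 0, 0, 0], [0.3, -0.5, -0.5, 0, 0, 0, 0], [0.3, -0.28, -0.2, 0, 0, 0, 0], [0.3, 0, 0, 0, 0, 0, 0], [0.3, 0, 0, 0, 0, 0, 0]],
  ],
)

```text
time_s: 37.62
eef_pos: [582.2, -75.1, 271.4]
ee_rot: [-0.001, -0.001, 1.0, 0.0]
force: [0.2, -0.3, -3.0]
grip_width: 0.422
grip_force: 60.7
```

Call:
arm_command(
  steps=[
    [[0.3, -0.01, -0.01, 0.3, 0, 0, 0], [0.3, 0, 0, 0.4, 0, 0, 0], [0.3, 0, 0, 0.4, 0, 0, 0], [0.3, 0, 0, 0.3, 0, 0, 0], [0.3, 0, 0, 0.15, 0, 0, 0], [0.3, 0, 0, 0.05, 0, 0, 0], [0.3, 0, 0, 0, 0, 0, 0], [0.3, 0, 0, 0, 0, 0, 0]],
  ],
)

```text
time_s: 38.62
eef_pos: [583.8, -75.9, 192.3]
ee_rot: [0.0, -0.001, 1.0, -0.0]
force: [0.2, -0.7, -3.7]
grip_width: 0.422
grip_force: 60.7
```

```bash
python3 - <<'E'
from h import *
print(sense()['eef_pos'],sense()['wrist_torque'])
snap('top','t6.png')
a=cv2.imread('pics/raw_t6.png');c=cv2.resize(a[115:245,195:340],None,fx=4.6,fy=4.6,interpolation=cv2.INTER_CUBIC);cv2.imwrite('pics/t6.png',c)
E
```

```text
[583.77021001 -75.86960173 192.32554339] [-0.03638488 -0.00298048  0.03990227]
```

View pics/t6.png

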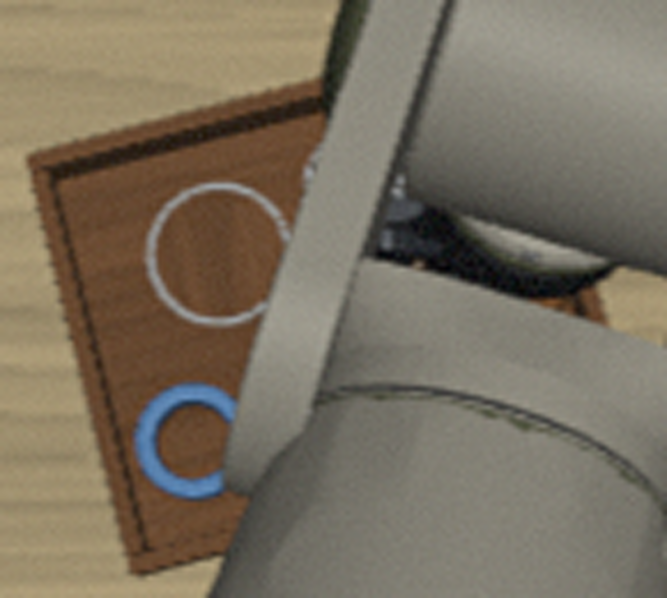

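The arm hides the bottle in this view. From here I verify numerically by comparing with the first top image.

Call:
arm_command(
  steps=[
    [[0.3, 0, 0, 0.04, 0, 0, 0], [0.3, 0, 0, 0.02, 0, 0, 0], [0.3, 0, 0, 0, 0, 0, 0], [0.3, 0, 0, 0, 0, 0, 0]],
  ],
)

```text
time_s: 39.17
eef_pos: [583.6, -75.8, 188.9]
ee_rot: [0.0, -0.001, 1.0, -0.0]
force: [0.2, -0.8, -3.9]
grip_width: 0.423
grip_force: 60.7
```

Call:
arm_command(
  steps=[
    [[0.3, 0, 0, 0.025, 0, 0, 0], [0.3, 0, 0, 0, 0, 0, 0], [0.3, 0, 0, 0, 0, 0, 0]],
  ],
)

```text
time_s: 39.55
eef_pos: [583.8, -76.0, 188.2]
ee_rot: [0.001, -0.0, 1.0, -0.0]
force: [-0.5, -1.1, 4.7]
grip_width: 0.418
grip_force: 61.4
```

Call:
arm_command(
  steps=[
    [[0.65, 0, 0, 0, 0, 0, 0], [0.65, 0, 0, 0, 0, 0, 0], [0.65, 0, 0, 0, 0, 0, 0], [0.65, 0, 0, -0.2, 0, 0, 0], [0.65, 0, 0, -0.5, 0, 0, 0], [0.65, 0, 0, -0.5, 0, 0, 0], [0.65, 0.1, 0.3, 0, 0, 0, 0], [0.65, 0.3, 0.82, 0, 0, 0, 0]],
  ],
)

```text
time_s: 40.55
eef_pos: [563.0, -19.5, 246.7]
ee_rot: [-0.0, 0.001, 1.0, 0.0]
force: [0.1, 0.2, -0.2]
grip_width: 0.653
grip_force: 0.0
```

Call:
arm_command(
  steps=[
    [[0.65, 0.32, 0.85, 0, 0, 0, 0], [0.65, 0.32, 0.85, 0, 0, 0, 0], [0.65, 0.32, 0.85, 0, 0, 0, 0], [0.65, 0.32, 0.85, 0, 0, 0, 0], [0.65, 0.32, 0.85, 0, 0, 0, 0], [0.65, 0.32, 0.85, 0, 0, 0, 0], [0.65, 0.32, 0.85, 0, 0, 0, 0], [0.65, 0.32, 0.85, 0, 0, 0, 0]],
  ],
)

```text
time_s: 41.55
eef_pos: [433.5, 321.7, 246.9]
ee_rot: [-0.001, -0.001, 1.0, -0.0]
force: [0.8, 0.3, -0.2]
grip_width: 0.653
grip_force: 0.0
```

Call:
arm_command(
  steps=[
    [[0.65, 0.04, 0.1, 0, 0, 0, 0], [0.65, 0, 0, 0, 0, 0, 0]],
  ],
)

```text
time_s: 41.8
eef_pos: [432.6, 325.1, 247.0]
ee_rot: [-0.0, -0.001, 1.0, -0.0]
force: [0.8, -1.0, -0.7]
grip_width: 0.651
grip_force: 0.0
```

```bash
cat >> h.py <<'E'
def shift(im,box,z):  # how far a patch of the start top image moved (mm, world), by upsampled template match
    a=cv2.imread('pics/raw_top0.png')[...,::-1];x0,y0,x1,y1=box;k=6;m=8
    T=cv2.resize(a[y0:y1,x0:x1],None,fx=k,fy=k,interpolation=cv2.INTER_CUBIC)
    S=cv2.resize(np.ascontiguousarray(im[y0-m:y1+m,x0-m:x1+m]),None,fx=k,fy=k,interpolation=cv2.INTER_CUBIC)
    r=cv2.matchTemplate(S,np.ascontiguousarray(T),cv2.TM_CCOEFF_NORMED);_,v,_,p=cv2.minMaxLoc(r)
    du=np.array(p)/k-m;c=np.array([(x0+x1)/2,(y0+y1)/2])
    return du,v,(at('top',*(c+du),z)-at('top',*c,z))[:2]
B=dict(amber=(290,159,320,190),blue=(249,168,283,208),white=(223,141,256,185))
E
python3 - <<'E'
from h import *
print(sense()['eef_pos'])
im=capture('top');cv2.imwrite('pics/raw_t7.png',im[...,::-1])
print(shift(im,B['amber'],180), shift(im,(195,200,240,240),20))
print(shift(im,(260,137,292,160),80))
blob(im,24,34,189)
E
```

```text
[432.58857354 325.12094501 247.04896656]
(array([-0.66666667, -0.33333333]), 0.947990894317627, array([0.65405278, 1.21579976])) (array([0., 0.]), 0.9966104030609131, array([0., 0.]))
(array([-0.16666667,  1.83333333]), 0.9716246128082275, array([-3.96893503,  0.4480289 ]))
```

Amber is back within about 1.5 mm of where it started. Next, blue.

Call:
arm_command(
  squeeze=60,
  steps=[
    [[0.65, -0.01, 0, 0.5, 0, 0, 0], [0.65, 0, 0, 0.5, 0, 0, 0], [0.65, 0, 0, 0.32, 0, 0, 0], [0.65, 0, 0, 0, 0, 0, 0], [0.3, 0, 0, 0, 0, 0, 0], [0.3, 0, 0, 0, 0, 0, 0], [0.3, 0, 0, 0, 0, 0, 0], [0.3, 0, 0, 0, 0, 0, 0]],
  ],
)

```text
time_s: 42.85
eef_pos: [434.3, 325.0, 182.8]
ee_rot: [0.001, -0.001, 1.0, 0.0]
force: [0.2, -2.7, 7.2]
grip_width: 0.419
grip_force: 60.0
```

Call:
arm_command(
  steps=[
    [[0.3, 0, 0, -0.2, 0, 0, 0], [0.3, 0, 0, -0.3, 0, 0, 0], [0.3, 0, 0, -0.4, 0, 0, 0], [0.3, 0, 0, -0.4, 0, 0, 0], [0.3, 0, 0, -0.4, 0, 0, 0], [0.3, 0, 0, -0.1, 0, 0, 0], [0.3, 0, -0.3, 0, 0, 0, 0], [0.3, -0.1, -0.5, 0, 0, 0, 0]],
  ],
)

```text
time_s: 43.85
eef_pos: [438.1, 284.1, 270.6]
ee_rot: [-0.001, -0.001, 1.0, -0.0]
force: [0.7, 0.4, -4.8]
grip_width: 0.423
grip_force: 60.8
```

Call:
arm_command(
  steps=[
    [[0.3, -0.2, -0.6, 0, 0, 0, 0], [0.3, -0.28, -0.6, 0, 0, 0, 0], [0.3, -0.3, -0.6, 0, 0, 0, 0], [0.3, -0.3, -0.6, 0, 0, 0, 0], [0.3, -0.3, -0.6, 0, 0, 0, 0], [0.3, -0.3, -0.6, 0, 0, 0, 0], [0.3, -0.3, -0.6, 0, 0, 0, 0], [0.3, -0.3, -0.6, 0, 0, 0, 0]],
  ],
)

```text
time_s: 44.85
eef_pos: [552.6, 43.3, 270.6]
ee_rot: [-0.001, -0.0, 1.0, 0.0]
force: [0.1, 1.1, -4.5]
grip_width: 0.422
grip_force: 60.8
```

Call:
arm_command(
  steps=[
    [[0.3, -0.2, -0.5, 0, 0, 0, 0], [0.3, -0.05, -0.3, 0, 0, 0, 0], [0.3, 0, -0.12, 0, 0, 0, 0], [0.3, 0, 0, 0, 0, 0, 0], [0.3, 0, 0, 0, 0, 0, 0]],
  ],
)

```text
time_s: 45.48
eef_pos: [565.2, -0.1, 271.6]
ee_rot: [-0.0, -0.001, 1.0, 0.0]
force: [0.2, -0.6, -4.6]
grip_width: 0.424
grip_force: 60.9
```

Call:
arm_command(
  steps=[
    [[0.3, 0, -0.02, 0.3, 0, 0, 0], [0.3, 0, 0, 0.4, 0, 0, 0], [0.3, 0, 0, 0.4, 0, 0, 0], [0.3, 0, 0, 0.3, 0, 0, 0], [0.3, 0, 0, 0.15, 0, 0, 0], [0.3, 0, 0, 0.08, 0, 0, 0], [0.3, 0, 0, 0, 0, 0, 0], [0.3, 0, 0, 0, 0, 0, 0]],
  ],
)

```text
time_s: 46.48
eef_pos: [565.7, -1.9, 190.6]
ee_rot: [0.0, -0.001, 1.0, -0.0]
force: [-0.2, 0.1, -5.1]
grip_width: 0.423
grip_force: 60.9
```

Call:
arm_command(
  steps=[
    [[0.3, 0, 0, 0.02, 0, 0, 0], [0.3, 0, 0, 0.02, 0, 0, 0], [0.3, 0, 0, 0, 0, 0, 0]],
  ],
)

```text
time_s: 46.85
eef_pos: [565.5, -1.8, 188.0]
ee_rot: [-0.0, -0.0, 1.0, 0.0]
force: [-0.2, -0.2, -4.6]
grip_width: 0.421
grip_force: 60.9
```

Call:
arm_command(
  steps=[
    [[0.3, 0, 0, 0.02, 0, 0, 0], [0.3, 0, 0, 0, 0, 0, 0], [0.3, 0, 0, 0, 0, 0, 0]],
  ],
)

```text
time_s: 47.22
eef_pos: [565.9, -2.0, 187.8]
ee_rot: [0.001, -0.0, 1.0, -0.0]
force: [0.8, -0.1, 4.1]
grip_width: 0.422
grip_force: 61.8
```

Call:
arm_command(
  steps=[
    [[0.65, 0, 0, 0, 0, 0, 0], [0.65, 0, 0, 0, 0, 0, 0], [0.65, 0, 0, 0, 0, 0, 0], [0.65, 0, 0, -0.2, 0, 0, 0], [0.65, 0, 0, -0.5, 0, 0, 0], [0.65, 0, 0, -0.5, 0, 0, 0], [0.65, 0.05, 0.3, 0, 0, 0, 0], [0.65, 0.13, 0.82, 0, 0, 0, 0]],
  ],
)

```text
time_s: 48.22
eef_pos: [556.1, 54.5, 246.3]
ee_rot: [-0.0, 0.001, 1.0, 0.0]
force: [0.4, 0.4, -0.7]
grip_width: 0.653
grip_force: 0.0
```

Call:
arm_command(
  steps=[
    [[0.65, 0.14, 0.88, 0, 0, 0, 0], [0.65, 0.14, 0.88, 0, 0, 0, 0], [0.65, 0.14, 0.88, 0, 0, 0, 0], [0.65, 0.14, 0.88, 0, 0, 0, 0], [0.65, 0.14, 0.88, 0, 0, 0, 0], [0.65, 0.14, 0.88, 0, 0, 0, 0], [0.65, 0, 0.05, 0, 0, 0, 0], [0.65, 0, 0, 0, 0, 0, 0]],
  ],
)

```text
time_s: 49.22
eef_pos: [513.7, 320.7, 246.3]
ee_rot: [-0.001, -0.001, 1.0, -0.0]
force: [-0.1, 0.3, 0.0]
grip_width: 0.651
grip_force: 0.0
```

```bash
python3 - <<'E'
from h import *
print(sense()['eef_pos'])
im=capture('top');cv2.imwrite('pics/raw_t8.png',im[...,::-1])
for n in('amber','blue'):print(n,shift(im,B[n],180))
E
```

```text
[513.67500618 320.73975795 246.29451072]
amber (array([-0.66666667, -0.33333333]), 0.9496747255325317, array([0.65405278, 1.21579976]))
blue (array([0.16666667, 0.16666667]), 0.9777042269706726, array([-0.31823592, -0.3021853 ]))
```

Blue is back within 0.5 mm. Now white.

Call:
arm_command(
  squeeze=60,
  steps=[
    [[0.65, 0, 0, 0.5, 0, 0, 0], [0.65, 0, 0, 0.5, 0, 0, 0], [0.65, 0, 0, 0.34, 0, 0, 0], [0.65, 0, 0, 0, 0, 0, 0], [0.3, 0, 0, 0, 0, 0, 0], [0.3, 0, 0, 0, 0, 0, 0], [0.3, 0, 0, 0, 0, 0, 0], [0.3, 0, 0, 0, 0, 0, 0]],
  ],
)

```text
time_s: 50.28
eef_pos: [514.7, 320.6, 181.4]
ee_rot: [0.001, -0.001, 1.0, 0.0]
force: [-0.0, -2.5, 6.6]
grip_width: 0.423
grip_force: 60.3
```

Call:
arm_command(
  steps=[
    [[0.3, 0, 0, -0.2, 0, 0, 0], [0.3, 0, 0, -0.3, 0, 0, 0], [0.3, 0, 0, -0.4, 0, 0, 0], [0.3, 0, 0, -0.4, 0, 0, 0], [0.3, 0, 0, -0.4, 0, 0, 0], [0.3, 0, 0, -0.1, 0, 0, 0], [0.3, -0.15, -0.3, 0, 0, 0, 0], [0.3, -0.25, -0.5, 0, 0, 0, 0]],
  ],
)

```text
time_s: 51.28
eef_pos: [534.2, 279.8, 269.1]
ee_rot: [-0.001, -0.001, 1.0, -0.0]
force: [0.4, -0.0, -4.2]
grip_width: 0.42
grip_force: 60.6
```

Call:
arm_command(
  steps=[
    [[0.3, -0.3, -0.6, 0, 0, 0, 0], [0.3, -0.3, -0.6, 0, 0, 0, 0], [0.3, -0.3, -0.6, 0, 0, 0, 0], [0.3, -0.3, -0.6, 0, 0, 0, 0], [0.3, -0.25, -0.6, 0, 0, 0, 0], [0.3, -0.18, -0.6, 0, 0, 0, 0], [0.3, -0.1, -0.5, 0, 0, 0, 0], [0.3, 0, -0.3, 0, 0, 0, 0]],
  ],
)

```text
time_s: 52.28
eef_pos: [620.9, 58.7, 269.0]
ee_rot: [-0.001, 0.0, 1.0, -0.0]
force: [-0.7, 0.2, -4.0]
grip_width: 0.426
grip_force: 60.6
```

Call:
arm_command(
  steps=[
    [[0.3, 0, -0.2, 0, 0, 0, 0], [0.3, 0, 0, 0, 0, 0, 0], [0.3, 0, 0, 0, 0, 0, 0]],
  ],
)

```text
time_s: 52.65
eef_pos: [620.8, 51.4, 270.1]
ee_rot: [0.0, -0.001, 1.0, 0.0]
force: [0.2, -0.3, -4.0]
grip_width: 0.424
grip_force: 60.7
```

Contact is expected at about z=186.4, so 83.7 mm down.

Call:
arm_command(
  steps=[
    [[0.3, 0, -0.01, 0.3, 0, 0, 0], [0.3, 0, 0, 0.4, 0, 0, 0], [0.3, 0, 0, 0.4, 0, 0, 0], [0.3, 0, 0, 0.3, 0, 0, 0], [0.3, 0, 0, 0.15, 0, 0, 0], [0.3, 0, 0, 0.08, 0, 0, 0], [0.3, 0, 0, 0, 0, 0, 0], [0.3, 0, 0, 0, 0, 0, 0]],
  ],
)

```text
time_s: 53.65
eef_pos: [621.2, 50.2, 189.1]
ee_rot: [0.001, -0.001, 1.0, -0.0]
force: [0.3, 0.1, -3.6]
grip_width: 0.423
grip_force: 60.6
```

Call:
arm_command(
  steps=[
    [[0.3, 0, 0, 0.02, 0, 0, 0], [0.3, 0, 0, 0.02, 0, 0, 0], [0.3, 0, 0, 0, 0, 0, 0]],
  ],
)

```text
time_s: 54.02
eef_pos: [621.0, 50.2, 186.6]
ee_rot: [0.0, -0.0, 1.0, -0.0]
force: [-0.0, 0.5, -3.9]
grip_width: 0.42
grip_force: 60.8
```

Call:
arm_command(
  steps=[
    [[0.3, 0, 0, 0.02, 0, 0, 0], [0.3, 0, 0, 0, 0, 0, 0], [0.3, 0, 0, 0, 0, 0, 0]],
  ],
)

```text
time_s: 54.4
eef_pos: [621.3, 50.1, 186.5]
ee_rot: [0.001, -0.0, 1.0, -0.0]
force: [-1.0, -0.7, 5.3]
grip_width: 0.42
grip_force: 61.6
```

Call:
arm_command(
  steps=[
    [[0.65, 0, 0, 0, 0, 0, 0], [0.65, 0, 0, 0, 0, 0, 0], [0.65, 0, 0, 0, 0, 0, 0], [0.65, 0, 0, -0.2, 0, 0, 0], [0.65, 0, 0, -0.5, 0, 0, 0], [0.65, 0, 0, -0.5, 0, 0, 0], [0.65, 0, 0, -0.3, 0, 0, 0], [0.65, 0.2, 0.6, 0, 0, 0, 0]],
  ],
)

```text
time_s: 55.4
eef_pos: [611.5, 79.2, 261.7]
ee_rot: [0.001, 0.001, 1.0, -0.0]
force: [0.8, 0.3, -0.1]
grip_width: 0.646
grip_force: 0.0
```

Call:
arm_command(
  steps=[
    [[0.65, 0.3, 0.8, 0, 0, 0, 0], [0.65, 0.3, 0.8, 0, 0, 0, 0], [0.65, 0.3, 0.8, 0, 0, 0, 0], [0.65, 0.3, 0.8, 0, 0, 0, 0], [0.65, 0.3, 0.8, 0, 0, 0, 0], [0.65, 0.3, 0.8, 0, 0, 0, 0], [0.65, 0, 0, 0, 0, 0, 0], [0.65, 0, 0, 0, 0, 0, 0]],
  ],
)

```text
time_s: 56.4
eef_pos: [520.9, 319.6, 260.5]
ee_rot: [-0.0, -0.0, 1.0, -0.0]
force: [0.1, 0.1, 0.3]
grip_width: 0.652
grip_force: 0.0
```

```bash
python3 - <<'E'
from h import *
print(sense()['eef_pos'])
im=capture('top');cv2.imwrite('pics/raw_t9.png',im[...,::-1])
for n in B:print(n,shift(im,B[n],180))
a=cv2.imread('pics/raw_t5.png')[...,::-1].astype(int)
print('cup area diff',np.abs(im[200:250,395:450]-a[200:250,395:450]).mean(),np.abs(im[130:170,255:300].astype(int)-cv2.imread('pics/raw_t7.png')[130:170,255:300,::-1]).mean())
E
```

```text
[520.87436393 319.6101727  260.49018324]
amber (array([-0.66666667, -0.33333333]), 0.9490506649017334, array([0.65405278, 1.21579976]))
blue (array([0.16666667, 0.16666667]), 0.9814925193786621, array([-0.31823592, -0.3021853 ]))
white (array([0.66666667, 0.16666667]), 0.9767818450927734, array([-0.34426797, -1.24202405]))
cup area diff 3.963636363636364 4.114074074074074
```

All three bottles stand upright within 1.5 mm of where they started, and the cup and the stack haven't moved. I hand it in.

```bash
python3 -c "
from rig import *
print(finish_job())"
```

```text
the job is handed in; nothing more can be done
None
```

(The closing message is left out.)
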